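# Set the pill wheel back one day

### The arm

A 7-joint arm with a two-finger parallel gripper is mounted at the origin on the work surface. World frame = base frame: x ahead of the robot, y to its left, z up, the work surface at z = 0. Lengths are in mm, angles in rad, forces in N, time in s.
With the tool pointing down it reaches from about 400 to 875 mm from the base axis. Payload 4.4 kg.
Tool frame: the origin (TCP) lies between the finger pads; the fingertips stand 19 mm ahead of it and the grasp point (between the pads) is the TCP; x points along the fingers, y is the direction in which the jaws open and shut, and the axes are right-handed (so a half turn about x gives the same grasp; the last joint's range is limited). The gripper opens to 85 mm and grips with 20 to 120 N. Pads are 22 mm wide; open, the fingers measure 114 mm over their backs; the gripper's body (76 mm by 85 mm) begins 54 mm behind the grasp point. The pads swing forward as they close: fully open they stand 13 mm farther back than shut.
Start: joints at [1.259, 0.628, 0.038, 1.517, -0.027, 0.996, -0.02], TCP at [158.193, -630.47, 250.313] pointing down, gripper open.
Joint ranges: [-3.06, 3.06], [-0.37, 2.12], [-1.25, 1.32], [0.18, 2.47], [-1.1, 4.24], [0.23, 1.98], [-2.94, 2.94]. Speed limits (rad/s): [2.57, 2.57, 3.14, 3.14, 3.14, 3.14, 3.14].

### API

Orientations are given as a rotation vector (axis times angle).
In Python, from workcell import arm gives the robot as it stands.
- The arm moves only by the shell command python3 -m pendant 'ROWS' [FORCE]. ROWS is JSON, a list of rows, each an object of numbers: "grip": the opening, from 0 (shut) to 1 (fully open); "x", "y", "z": the shift along the tool's x, y, z in mm; "turn": the turn about the tool's x in rad. In form: [{"grip": .., "x": .., "y": .., "z": .., "turn": ..}, ...]. A call has 1 to 12 rows; each row is the pose to reach, as a shift and turn from the pose measured when the call began, along the tool's axes at that moment; what a row does not reach only later rows make up. A row lasts 1/8 s, in which the tool goes at most 62.5 mm and 10.7 degrees, less where a joint would pass 70% of its speed; a pose out of reach is approached as far as the arm can. A call with a gripper value outside its range is refused whole. The fingers move at their own pace and stop on an object; FORCE is the grip in N (left out, the last holds). Time passes only in rows, so rows that repeat a pose let the fingers close. It gives the time, the measured TCP pose, the force and the opening at its end, in the units of the state.
- arm.state(): the state, without advancing time (a new reading comes with each control period).
- arm.snapshot(name): name is "side" or "top"; returns the picture (384x512x3 uint8, red, green, blue); there is no depth.
- arm.get_calibration(name): a dict with "fx", "fy", "cx", "cy" (pixels), "k1" (the pictures are not rectified: a ray, as slopes to the right and down, at radius r is drawn at 1 + k1 r^2 times it, then the intrinsics apply), "rvec" (rotation vector, rad) and "tvec" (3), from world to camera coordinates, as OpenCV has them. Camera axes: x right, y down, z forward; pixel columns grow to the right and rows downward; lengths in mm; the calibration is good to about 2 mm. A picture is of the moment at which its call begins. get_calibration takes no time and is no camera call.
- arm.sign_off(): hands the job in, once; it reports no verdict.
The state is a dict: "t": time; "qpos": joint angles; "dq": joint speeds; "effort": joint torques, N m; "position": TCP position; "ee_rot": TCP orientation; "contact_force": force on the tool from outside, world axes, zero at the start; "wrist_torque": the same for the moment, N m; "opening": finger opening in mm.
Only numpy, scipy, OpenCV 4.12 (cv2) and the standard library are available. Lean on these libraries where they do the work, as an engineer would, in place of code of your own. Each camera call takes 0.05 s, during which the arm holds its last target. There are 200 camera calls.

### The job

The pill wheel has been clicked on one day too far. With a fingertip, flip the blue-handled pawl up out of the teeth and over until it rests back, push the wheel backward one notch (counter-clockwise seen from above) so that the yellow lid stands at the red mark over the chute, then flip the pawl forward again so that it drops fully into the tooth gap and locks the wheel. Only touch and push, gently: do not pinch, lift or shove the dispenser, and leave the jar, the pill splitter, the mirror and the tongue cleaner alone.

Things in the scene. Friction and masses are not known exactly. Their poses are not given: they have to be found in the camera images.
- dispenser: Rotary pill dispenser, 0.93 kg, loose on rubber feet (a 5 N sideways push may slide it). Origin: centre of its underside, on the wheel's axis; z up. Grey base 200 mm across, top 18 mm up; white wheel 184 mm across on it. The steel pawl lies over the wheel's toothed rim on the +x side, pointing along -y, its hinge on a lug at +x, +y; the chute with its red mark is on the -x side.
- wheel_hub (a point): Top of the grey hub (radius 21 mm) on the wheel's axis, 54 mm above the table. Round it lie eight wells under flat lids (tops 40 mm up, out to 73 mm from the axis), then a rim of eight face ratchet teeth, 76 to 92 mm from the axis (gap floors 40 mm, tooth tops 47 mm above the table).
- rib (a point): Top middle of one of eight equal radial ribs on the wheel, the handholds to push: 45 mm from the axis. Ribs stand between the wells every 45 degrees, 4 mm thick, 19 to 71 mm from the axis, 40 to 60 mm above the table. With wheel at 0 this rib stands at -67.5 degrees (counter-clockwise positive) from the dispenser's +x axis.
- wheel (a joint): Turn of the wheel, rad, positive = backward = counter-clockwise from above. One notch is 0.785. Starts within 0.06 of 0. Pawl down: it cannot go back (stops at about 0.09) and clicks forward only. Pawl up: turns both ways against light friction (under 1 N at a rib) and stays where it is left. The pawl can drop fully into the next gap with the wheel between 0.69 and 0.87.
- pawl (a joint): Angle of the pawl, rad. 0 = down, nose fully in the tooth gap; 0.10 = nose resting on a tooth top; 1.50 = flipped over, resting back on its stop. It weighs 40 g, has no spring, and only its weight holds it at either end: beyond about 1.4 it tips backward by itself, below about 1.2 it falls forward by itself.
- pawl_hinge (a point): Centre of the pawl's hinge: in the dispenser's frame 84 mm along x, 64 mm along y, 52 mm up. The hinge line is parallel to the dispenser's x. The 64 mm arm points along -y (tangent to the wheel) when down, and swings up and over towards +y. Steel cheeks beside the hinge reach 60 mm above the table.
- pawl_bar (a point): Centre of the blue thumb bar at the pawl's free end: round, 9 mm thick, 26 mm long, parallel to the dispenser's x. Pawl down: 92 mm from the hinge along -y and 34 mm above it (86 mm above the table), free beneath and on its -y side. It moves on a 98 mm circle round the hinge: carry it along that circle from its -y side, tip about 10 mm below its centre (a level push jams); when back, push from +y.
- yellow_lid (a point): Top of the one yellow well lid, 55 mm from the wheel's axis, 40 mm above the table. It starts one notch clockwise of the red mark.
- chute_mark (a point): Top of the red index mark on the base over the delivery chute, 14 by 16 mm, 100 mm from the axis on the dispenser's -x side, 40 mm above the table.
- jar: Green glass jar with a cork-look lid, 72 mm across, 78 mm tall, loose. Origin: centre of its underside. Leave alone.
- pill_splitter: Orange plastic pill splitter, 86 (x) by 40 by 27 mm, loose. Origin: centre of its underside. Leave alone.
- compact_mirror: Open black compact mirror, base 72 mm across, its lid leaning up to about 80 mm at the +x side, loose. Origin: centre of the underside of the base. Leave alone.
- tongue_cleaner: Chrome U-shaped tongue cleaner lying flat, 150 mm along its x, 55 mm wide, 7 mm thick, loose. Origin: its middle, on the table. Leave alone.

How it is judged (in metres and radians):
On the way, in this order (a step that is already met when the one before it is completed fails the run):
1. the pawl is flipped up and rests back, the wheel still in its old notch (value of joint pawl above 1.44 rad and value of joint wheel between -0.3 and 0.2 rad), for 0.2 s.
2. the wheel is pushed back, the pawl still up (value of joint pawl above 1.2 rad and value of joint wheel above 0.5 rad), for 0.2 s.
At the end, for the whole second after the job is handed in: The wheel is one notch (0.785 rad, within about 0.12) back from its first place, at rest, with the yellow lid at the red mark; the pawl is fully down in the tooth gap (under 0.06 rad); the dispenser stands flat within 40 mm of where it was (value of joint wheel between 0.67 and 0.91 rad and value of joint pawl below 0.06 rad and not (velocity of joint wheel above 0.1 rad/s) and not (velocity of joint wheel below -0.1 rad/s) and distance of dispenser from where it was at the start of the episode below 0.04 m and angle between dispenser's own z axis and vertical below 0.05 rad); the robot touches nothing.
It fails at once if the dispenser is shoved more than 40 mm, lifted or tipped (distance of dispenser from where it was at the start of the episode above 0.04 m or height (world z) of dispenser above 0.008 m or angle between dispenser's own z axis and vertical above 0.12 rad).
It fails at once if the dispenser, its wheel or its pawl is pinched or forced (over 30 N) (contact force between the fingers and dispenser above 30 N).
It fails at once if the jar, pill splitter, compact mirror or tongue cleaner is disturbed (moved over 20 mm) (distance of any of jar, pill_splitter, compact_mirror, tongue_cleaner from where it was at the start of the episode above 0.02 m).
It also fails if it takes over 61 s, if anything falls off the work surface, if the arm or the gripper's body presses on something with over 40 N, if the wrist force passes 120 N, or if a joint passes its speed limit or range.

## Working session

There is one attempt and no reset: what is moved stays moved. The work goes in short steps, Python scripts to look and compute and a shell command to move; the robot and the scene stay as the last step left them, time stands still between calls to the robot, and variables do not carry over. Pictures are saved under pics/ and viewed, about 8 in all and at most 12, crops included, and the job is handed in when it is done.

```bash
mkdir -p pics; ls; python3 - <<'E'
from workcell import arm
import cv2
for n in("top","side"):
    cv2.imwrite(f"pics/{n}0.png",cv2.resize(arm.snapshot(n)[:,:,::-1],(800,600),interpolation=cv2.INTER_CUBIC)); print(n,arm.get_calibration(n))
print(arm.state())
E
```

```text
pics
top {'fx': 360.1378393158961, 'fy': 360.1378393158961, 'cx': 251.7369646930037, 'cy': 189.56778227061994, 'k1': -0.09535088436584487, 'rvec': array([ 2.13965824, -2.19769326,  0.10634091]), 'tvec': array([  18.59312119,  586.6011793 , 1017.79072461])}
side {'fx': 414.07363964511075, 'fy': 414.07363964511075, 'cx': 253.99473558377883, 'cy': 199.21762553796677, 'k1': -0.014241161345868836, 'rvec': array([ 2.42507978, -0.36323435,  0.1443011 ]), 'tvec': array([-524.70251945,  182.91836864,  876.37695027])}
{'t': 0.1, 'qpos': array([ 1.25921066,  0.62926274,  0.03846662,  1.51828875, -0.0270012 ,
        0.99633571, -0.02000907]), 'dq': array([-3.81122067e-04, -7.61443378e-04, -9.16667564e-04, -1.68769252e-03,
       -3.94707344e-05, -5.00253124e-04, -1.72144350e-03]), 'effort': array([ 3.61172366e-03, -5.64528716e+01,  1.23097122e+00, -1.93971097e+01,
        1.13815820e-02,  5.47592615e-03, -2.17650324e-05]), 'position': array([ 158.04011327, -629.92602479,  249.46890679]), 'ee_rot': array([ 2.09126374,  0.26015866, -2.09178758]), 'contact_force': array([-0.52264301,  0.24357187, -0.25164958]), 'wrist_torque': array([-0.0058573 ,  0.02219299,  0.03038083]), 'opening': 85.52424689237237}
```

View pics/top0.png

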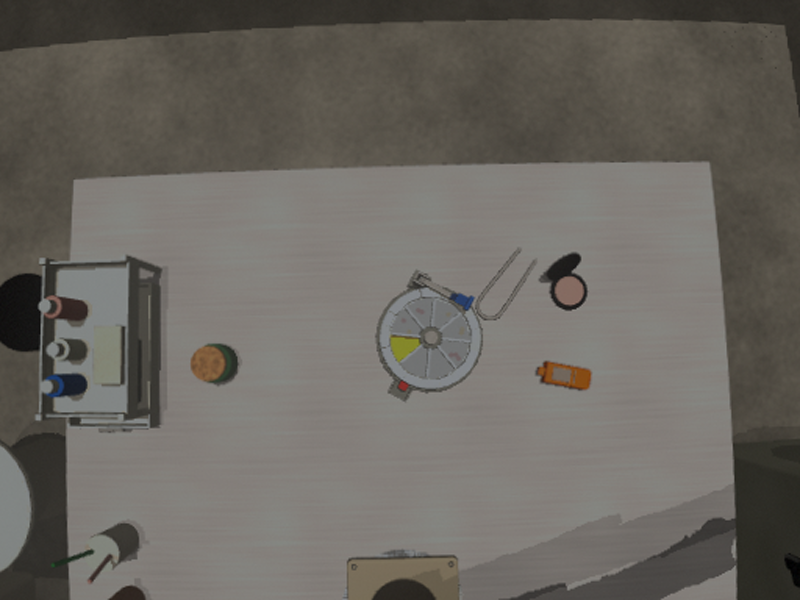

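View pics/side0.png

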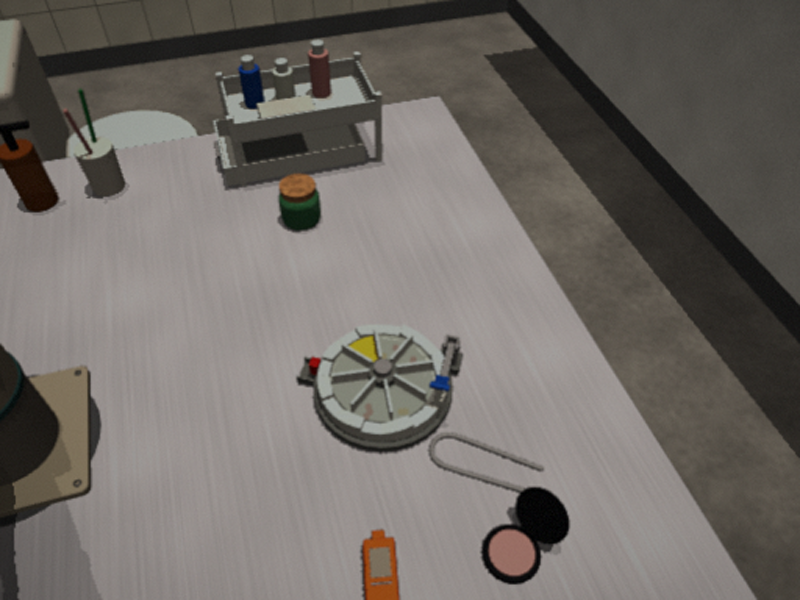

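Top: hub (431,337), red mark (403,386), blue bar (463,301), hinge about (418,279), tongue cleaner close by the bar at (490,310). Side: hub (382,368), mark (314,364), bar (440,383). Next I fit the dispenser pose over both cameras.

```bash
cat > h.py <<'E'
import numpy as np, cv2
from scipy.optimize import least_squares
from scipy.spatial.transform import Rotation as R
from workcell import arm
def proj(n,P):
    c=arm.get_calibration(n)
    K=np.array([[c['fx'],0,c['cx']],[0,c['fy'],c['cy']],[0,0,1.]])
    return cv2.projectPoints(np.float64(P).reshape(-1,1,3),c['rvec'],c['tvec'],K,np.array([c['k1'],0,0,0.]))[0].reshape(-1,2)
def blob(im,col,box):
    h=cv2.cvtColor(im,cv2.COLOR_RGB2HSV).astype(int); H,S,V=h[...,0],h[...,1],h[...,2]
    m={'blue':(abs(H-113)<15)&(S>120),'red':((H<6)|(H>174))&(S>150),'yellow':(abs(H-29)<6)&(S>130)}[col]&(V>50)
    z=np.zeros_like(m); x0,y0,x1,y1=box; z[y0:y1,x0:x1]=1; m&=z
    r,c=np.nonzero(m); return np.array([c.mean(),r.mean()]) if len(r) else None, len(r)
BOX={'top':(235,170,320,262),'side':(185,200,305,290)}
def W(p,D): # dispenser frame -> world
    c,s=np.cos(D[2]),np.sin(D[2]); p=np.atleast_2d(p)
    return np.c_[D[0]+c*p[:,0]-s*p[:,1],D[1]+s*p[:,0]+c*p[:,1],p[:,2]]
def bar(a): # pawl bar in dispenser frame
    t=np.arctan2(34,92)+a; return [84,64-98*np.cos(t),52+98*np.sin(t)]
def grab(name,box=None):
    im=arm.snapshot(name)
    return im
def save(im,fn,box,sc):
    x0,y0,x1,y1=box; cv2.imwrite('pics/'+fn,cv2.resize(im[y0:y1,x0:x1,::-1],None,fx=sc,fy=sc,interpolation=cv2.INTER_CUBIC))
E
python3 - <<'E'
from h import *
obs=[]
hub={'top':np.array([431,337])/1.5625,'side':np.array([382,368])/1.5625}
for n in('top','side'):
    im=arm.snapshot(n)
    for col,p in(('blue',bar(0)),('red',[-100,0,39])):
        b,k=blob(im,col,BOX[n]); print(n,col,b,k); obs.append((n,p,b,col))
    print(n,'yellow',blob(im,'yellow',BOX[n])); obs.append((n,[0,0,54],hub[n],'hub'))
    save(im,f'c_{n}.png',BOX[n],6)
f=lambda D:np.concatenate([(proj(n,W(p,D))[0]-b) for n,p,b,_ in obs])
s=least_squares(f,[600,0,-1.0]); print(s.x); print(f(s.x).reshape(-1,2).round(1))
E
```

```text
top blue [296.53731343 192.25373134] 67
top red [257.68181818 246.63636364] 22
top yellow (array([257.69230769, 221.37912088]), 182)
side blue [281.71428571 244.67857143] 84
side red [200.79487179 231.69230769] 39
side yellow (array([233.9245283 , 221.78616352]), 159)
[ 5.09302082e+02 -5.88827751e+01 -4.98886710e-01]
[[ 1.3  0.2]
 [ 0.5  0.3]
 [-1.5 -0.2]
 [ 0.1 -0.3]
 [ 0.   0.1]
 [ 0.2 -0.1]]
```

```bash
cat >> h.py <<'E'
D0=np.array([509.3,-58.9,-0.499])
def tool(P,ang=None): # shift (tool axes) from the present pose to bring the TCP to world P; ang=world heading wanted of tool z
    s=arm.state(); M=R.from_rotvec(s['ee_rot']).as_matrix()
    d=M.T@(np.array(P)-s['position']); out=d.round(1)
    if ang is not None:
        z=M[:,2]; y=M[:,1]; v=np.array([np.cos(ang),np.sin(ang),0]); out=np.append(out,[np.arctan2(-v@y,v@z).round(3)])
    return out
E
python3 - <<'E'
from h import *
s=arm.state(); print(R.from_rotvec(s['ee_rot']).as_matrix().round(3))
ims={n:arm.snapshot(n) for n in('top','side')}
pts=np.array([[0,0,54],[-100,0,40],bar(0),[84,64,60]]+[[45*np.cos(a),45*np.sin(a),60] for a in np.deg2rad(-67.5+45*np.arange(8))]+[[100*np.cos(a),100*np.sin(a),18] for a in np.arange(0,6.28,.4)])
o=[]
for n in ims:
    x0,y0,x1,y1=BOX[n]; c=cv2.resize(ims[n][y0:y1,x0:x1,::-1],None,fx=4.4,fy=4.4,interpolation=cv2.INTER_CUBIC)
    for u in proj(n,W(pts,D0)): cv2.circle(c,tuple(int(v) for v in ((u-[x0,y0]+.5)*4.4)),2,(255,0,255),-1)
    o.append(cv2.resize(c,(390,int(390*c.shape[0]/c.shape[1]))))
h=max(i.shape[0] for i in o); cv2.imwrite('pics/ov.png',np.hstack([cv2.copyMakeBorder(i,0,h-i.shape[0],0,0,0) for i in o]))
for q in ([84,-28,86],[84,-60,150]): print(q,W(q,D0))
E
```

```text
[[-0.     0.243 -0.97 ]
 [ 0.001 -0.97  -0.243]
 [-1.    -0.001  0.   ]]
[84, -28, 86] [[ 569.65783402 -123.68373154   86.        ]]
[84, -60, 150] [[ 554.34430709 -151.7817011   150.        ]]
```

View pics/ov.png

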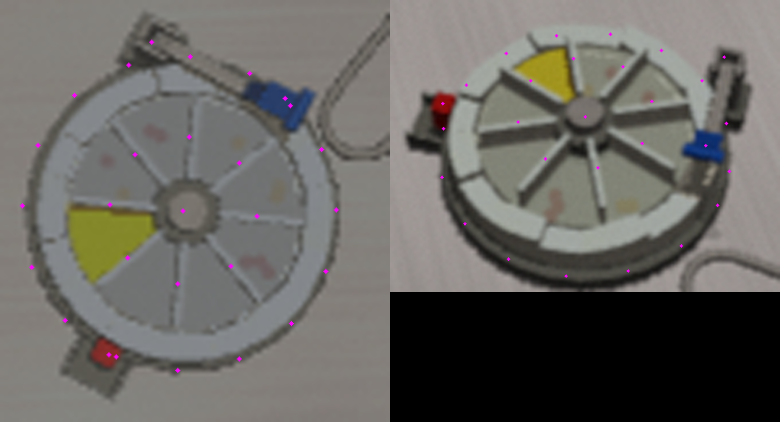

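Overlay fits both views within about 1 px (~2.7 mm), hub, ribs, mark, bar and rim alike. Now approach with closed fingers.

```bash
python3 - <<'E'
from h import *
print(tool(W([84,-75,170],D0)[0],D0[2]-np.pi/2))
E
```

```text
[  80.2   -356.7   -490.5     -0.826]
```

```bash
python3 -m pendant '[{"grip":0,"x":10,"y":-35,"z":-49,"turn":-0.1},{"grip":0,"x":15,"y":-71,"z":-98,"turn":-0.25},{"grip":0,"x":20,"y":-107,"z":-147,"turn":-0.4},{"grip":0,"x":30,"y":-143,"z":-196,"turn":-0.55},{"grip":0,"x":40,"y":-178,"z":-245,"turn":-0.7},{"grip":0,"x":50,"y":-214,"z":-294,"turn":-0.826},{"grip":0,"x":60,"y":-250,"z":-343,"turn":-0.826},{"grip":0,"x":70,"y":-285,"z":-392,"turn":-0.826},{"grip":0,"x":80,"y":-321,"z":-441,"turn":-0.826},{"grip":0,"x":80,"y":-357,"z":-490,"turn":-0.826},{"grip":0,"x":80,"y":-357,"z":-490,"turn":-0.826},{"grip":0,"x":80,"y":-357,"z":-490,"turn":-0.826}]' 20; python3 - <<'E'
from h import *
print(tool(W([84,-64,95],D0)[0],D0[2]-np.pi/2)); s=arm.state(); print(s['opening'],s['contact_force'])
E
```

```text
t: 1.8
position: [546.2, -165.0, 170.1]
ee_rot: [1.566, 0.931, -1.567]
contact_force: [-0.3, -0.6, -0.1]
opening: 0.3
[ 7.51e+01  9.00e-01 -1.15e+01  1.00e-03]
0.3197157732776405 [-0.32778652 -0.57884291 -0.12599386]
```

Down beside the bar (about 20 mm clear), then look.

```bash
python3 -m pendant '[{"grip":0,"x":30,"y":0,"z":-2},{"grip":0,"x":60,"y":0,"z":-2},{"grip":0,"x":75,"y":1,"z":-5},{"grip":0,"x":75,"y":1,"z":-8},{"grip":0,"x":75,"y":1,"z":-8}]'; python3 - <<'E'
from h import *
im=arm.snapshot('side'); b,k=blob(im,'blue',BOX['side']); print(b,k)
save(im,'s1.png',(215,150,345,260),6)
s=arm.state(); M=R.from_rotvec(s['ee_rot']).as_matrix(); print(s['position'],proj('side',[s['position']+19*M[:,0]]),tool(W([84,-64,95],D0)[0],D0[2]-np.pi/2))
E
```

```text
[285.15384615 247.61538462] 13
[ 545.6823161  -166.04462822  170.1071959 ] [[279.4057735  246.35216782]] [ 7.51e+01  8.00e-01 -1.27e+01 -1.00e-03]validation failed for argument at $[0]...
```

View pics/s1.png

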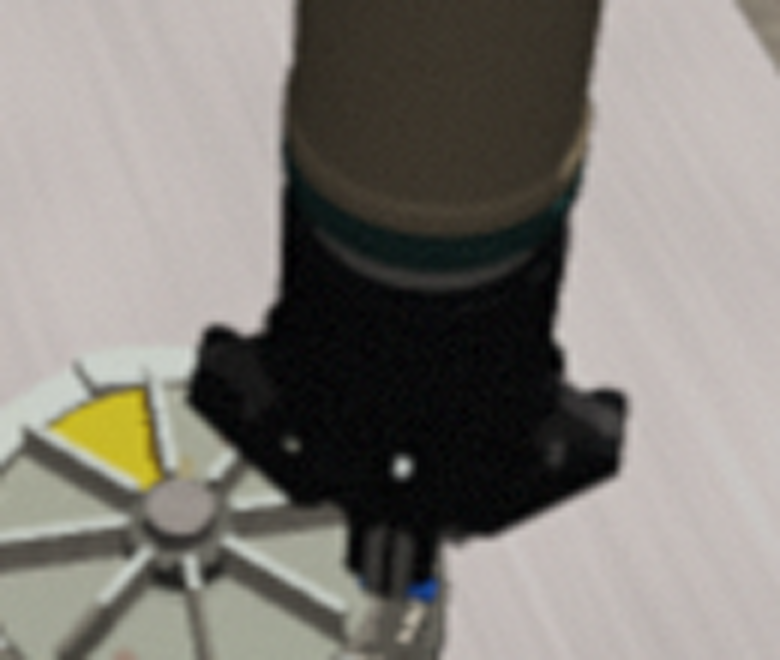

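The picture shows the closed fingers with their tip at about (280,249), predicted (279,246), so the 19 mm tip length holds. The move was refused because every field is required; I'll resend it.

```bash
python3 -m pendant '[{"grip":0,"x":30,"y":0,"z":0,"turn":0},{"grip":0,"x":60,"y":0,"z":-3,"turn":0},{"grip":0,"x":75,"y":1,"z":-8,"turn":0},{"grip":0,"x":75,"y":1,"z":-12,"turn":0},{"grip":0,"x":75,"y":1,"z":-12,"turn":0}]'; python3 - <<'E'
from h import *
s=arm.state(); p=s['position']-[*D0[:2],0]; c,q=np.cos(D0[2]),np.sin(D0[2])
print('disp frame',c*p[0]+q*p[1],-q*p[0]+c*p[1],p[2],s['contact_force'])
# path in disp y,z of TCP: face 11 mm + bar radius 4.5 behind bar, tip 10 below
for a in np.arange(0,1.56,.13):
    b=bar(a); print(round(a,2),'tool x,z shift',np.round([p[2]-(b[2]-10+19), -(b[1]-15.5-(-q*p[0]+c*p[1]))],1))
E
```

```text
t: 2.48
position: [553.1, -156.0, 96.0]
ee_rot: [1.567, 0.929, -1.567]
contact_force: [-0.0, -0.1, 0.5]
opening: -0.0
disp frame 84.8831143259331 -64.32279502729457 96.04292500871746 [-0.00515308 -0.10450557  0.45768712]
0.0 tool x,z shift [  1.1 -20.9]
0.13 tool x,z shift [-10.6 -26.1]
0.26 tool x,z shift [-21.4 -32.7]
0.39 tool x,z shift [-31.3 -40.7]
0.52 tool x,z shift [-40.1 -49.9]
0.65 tool x,z shift [-47.6 -60.2]
0.78 tool x,z shift [-53.8 -71.4]
0.91 tool x,z shift [-58.4 -83.2]
1.04 tool x,z shift [-61.4 -95.6]
1.17 tool x,z shift [ -62.8 -108.2]
1.3 tool x,z shift [ -62.6 -121. ]
1.43 tool x,z shift [ -60.7 -133.6]
```

```bash
python3 -m pendant '[{"grip":0,"x":1,"y":0,"z":-10,"turn":0},{"grip":0,"x":1,"y":0,"z":-17,"turn":0},{"grip":0,"x":1,"y":0,"z":-20,"turn":0},{"grip":0,"x":0,"y":0,"z":-22,"turn":0},{"grip":0,"x":-2,"y":0,"z":-23,"turn":0}]'; python3 - <<'E'
from h import *
s=arm.state(); p=s['position']-[*D0[:2],0]; c,q=np.cos(D0[2]),np.sin(D0[2])
print('disp frame',c*p[0]+q*p[1],-q*p[0]+c*p[1],p[2],s['contact_force'])
E
```

```text
t: 3.1
position: [564.1, -137.8, 98.5]
ee_rot: [1.567, 0.925, -1.568]
contact_force: [-0.7, -5.9, 1.2]
opening: 0.0
disp frame 85.8822280244282 -43.032638389268584 98.49055064817469 [-0.71925278 -5.89518255  1.18778763]
```

```bash
python3 -m pendant '[{"grip":0,"x":3,"y":1,"z":1,"turn":0},{"grip":0,"x":0,"y":1,"z":-1,"turn":0},{"grip":0,"x":-4,"y":1,"z":-3,"turn":0},{"grip":0,"x":-8,"y":1,"z":-6,"turn":0},{"grip":0,"x":-13,"y":1,"z":-9,"turn":0},{"grip":0,"x":-18,"y":1,"z":-12,"turn":0},{"grip":0,"x":-23,"y":1,"z":-16,"turn":0},{"grip":0,"x":-28,"y":1,"z":-20,"turn":0}]'; python3 - <<'E'
from h import *
s=arm.state(); p=s['position']-[*D0[:2],0]; c,q=np.cos(D0[2]),np.sin(D0[2])
print('disp frame',c*p[0]+q*p[1],-q*p[0]+c*p[1],p[2],s['contact_force'])
im=arm.snapshot('side'); print(blob(im,'blue',BOX['side']))
save(im,'s2.png',(215,150,345,260),5)
for a in (0,.2,.3,.4): print(a,proj('side',W(bar(a),D0)))
E
```

```text
t: 4.1
position: [574.1, -121.8, 127.1]
ee_rot: [1.565, 0.924, -1.57]
contact_force: [-4.0, -5.6, 3.7]
opening: 0.1
disp frame 86.97328409106056 -24.260927852383077 127.14710413496239 [-3.95913279 -5.56349665  3.6981241 ]
(None, 0)
0 [[281.76667845 244.38675271]]
0.2 [[282.95171649 236.08474664]]
0.3 [[283.62545162 231.577143  ]]
0.4 [[284.3422944  226.90781766]]
```

View pics/s2.png

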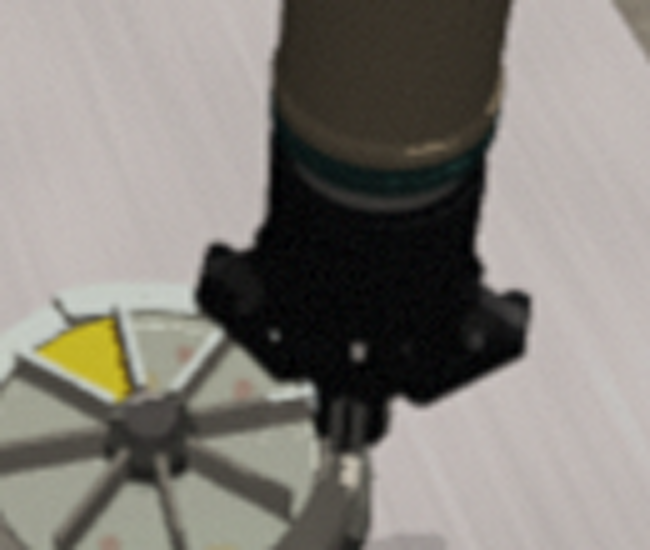

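```bash
python3 -m pendant '[{"grip":0,"x":-3,"y":2,"z":1,"turn":0},{"grip":0,"x":-8,"y":2,"z":-3,"turn":0},{"grip":0,"x":-12,"y":2,"z":-7,"turn":0},{"grip":0,"x":-16,"y":2,"z":-12,"turn":0},{"grip":0,"x":-20,"y":2,"z":-18,"turn":0}]'; python3 - <<'E'
from h import *
s=arm.state(); p=s['position']-[*D0[:2],0]; c,q=np.cos(D0[2]),np.sin(D0[2])
print('disp frame',c*p[0]+q*p[1],-q*p[0]+c*p[1],p[2],s['contact_force'])
for n in('top','side'):
    im=arm.snapshot(n); x0,y0,x1,y1=BOX[n]; print(n,blob(im,'blue',(x0,y0-30,x1+20,y1)),blob(im,'red',BOX[n]))
    for a in (.4,.6,.8): print(a,proj(n,W(bar(a),D0)))
E
```

```text
t: 4.78
position: [585.3, -105.6, 148.0]
ee_rot: [1.566, 0.924, -1.568]
contact_force: [-0.6, -0.4, 1.3]
opening: 0.5
disp frame 89.11175355080204 -4.59025133960543 148.01241456848703 [-0.57484623 -0.44218533  1.26538562]
top (None, 0) (array([257.66666667, 246.95833333]), 24)
0.4 [[292.45290675 187.86698805]]
0.6 [[287.96467994 184.81450735]]
0.8 [[282.47806233 181.43881465]]
side (None, 0) (array([200.19298246, 233.43859649]), 57)
0.4 [[284.3422944  226.90781766]]
0.6 [[285.86711757 217.33348287]]
0.8 [[287.44473028 207.87402325]]
```

```bash
python3 - <<'E'
from h import *
a=arm.snapshot('top')[150:270,225:345,::-1]; b=arm.snapshot('side')[160:280,190:320,::-1]
f=lambda i:cv2.resize(i,None,fx=3.15,fy=3.15,interpolation=cv2.INTER_CUBIC)
g=np.hstack([f(a),f(b)]); g=np.clip(g.astype(float)*1.6,0,255); cv2.imwrite('pics/v3.png',g); print(g.shape)
E
```

```text
(378, 788, 3)[ WARN:0@2.648] global loadsave.cpp:1063 imwrite_ Unsupported depth image for selected encoder is fallbacked to CV_8U.
```

View pics/v3.png

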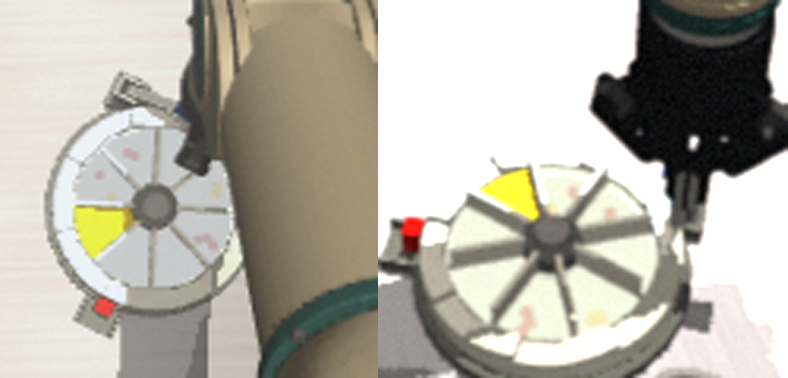

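Pawl is raised: the bar peeks out at about (282,184) top and (282,216) side, matching roughly 0.65 rad; the dispenser has not moved. Carry on along the arc.

```bash
python3 -m pendant '[{"grip":0,"x":0,"y":-1,"z":-6,"turn":0},{"grip":0,"x":-2,"y":-2,"z":-12,"turn":0},{"grip":0,"x":-5,"y":-3,"z":-18,"turn":0},{"grip":0,"x":-7,"y":-4,"z":-24,"turn":0},{"grip":0,"x":-8,"y":-4,"z":-30,"turn":0},{"grip":0,"x":-10,"y":-5,"z":-36,"turn":0},{"grip":0,"x":-11,"y":-5,"z":-42,"turn":0},{"grip":0,"x":-11,"y":-5,"z":-48,"turn":0},{"grip":0,"x":-11,"y":-5,"z":-54,"turn":0},{"grip":0,"x":-11,"y":-5,"z":-60,"turn":0}]'; python3 - <<'E'
from h import *
s=arm.state(); p=s['position']-[*D0[:2],0]; c,q=np.cos(D0[2]),np.sin(D0[2])
print('disp frame',c*p[0]+q*p[1],-q*p[0]+c*p[1],p[2],s['contact_force'])
E
```

```text
t: 6.22
position: [609.8, -50.3, 158.4]
ee_rot: [1.566, 0.925, -1.568]
contact_force: [-0.7, 0.7, 0.4]
opening: -0.4
disp frame 84.12245219262213 55.67843969979916 158.42629767692256 [-0.74713026  0.65857727  0.40696676]
```

```bash
python3 -m pendant '[{"grip":0,"x":1,"y":0,"z":-5,"turn":0},{"grip":0,"x":2,"y":0,"z":-9,"turn":0},{"grip":0,"x":2,"y":0,"z":-12,"turn":0},{"grip":0,"x":2,"y":0,"z":-15,"turn":0},{"grip":0,"x":2,"y":0,"z":-16,"turn":0},{"grip":0,"x":2,"y":0,"z":-16,"turn":0}]'; python3 - <<'E'
from h import *
s=arm.state(); p=s['position']-[*D0[:2],0]; c,q=np.cos(D0[2]),np.sin(D0[2])
print('disp frame',c*p[0]+q*p[1],-q*p[0]+c*p[1],p[2],s['contact_force'])
E
```

```text
t: 6.98
position: [617.5, -36.3, 156.4]
ee_rot: [1.566, 0.924, -1.568]
contact_force: [-0.8, -0.5, -0.1]
opening: 0.2
disp frame 84.15078884005275 71.644379179738 156.40064364484888 [-0.79132671 -0.51743376 -0.13132357]
```

```bash
python3 -m pendant '[{"grip":0,"x":0,"y":0,"z":15,"turn":0},{"grip":0,"x":-15,"y":-20,"z":50,"turn":0},{"grip":0,"x":-40,"y":-60,"z":90,"turn":0},{"grip":0,"x":-40,"y":-110,"z":120,"turn":0},{"grip":0,"x":-40,"y":-150,"z":140,"turn":0},{"grip":0,"x":-40,"y":-150,"z":140,"turn":0}]'; python3 - <<'E'
from h import *
o=[]
for n in('top','side'):
    im=arm.snapshot(n); x0,y0,x1,y1=BOX[n]; print(n,blob(im,'blue',(x0-20,y0-50,x1+20,y1)),blob(im,'red',BOX[n]),blob(im,'yellow',BOX[n]))
    for a in (1.2,1.4,1.5): print(a,proj(n,W(bar(a),D0)))
    o.append(cv2.convertScaleAbs(im[y0-50:y0+90,x0-20:x0+105,::-1],alpha=1.5))
cv2.imwrite('pics/v4.png',cv2.resize(np.hstack(o),None,fx=3.2,fy=3.2,interpolation=cv2.INTER_CUBIC))
E
```

```text
t: 7.72
position: [413.7, -88.1, 196.5]
ee_rot: [1.564, 0.925, -1.574]
contact_force: [0.8, -0.3, 0.4]
opening: 0.5
top (array([262.29166667, 172.08333333]), 48) (array([257.66666667, 246.95833333]), 24) (array([256.50543478, 221.68478261]), 184)
1.2 [[269.58173792 174.39412697]]
1.4 [[262.83190232 171.0915171 ]]
1.5 [[259.53565641 169.57230274]]
side (array([290.91176471, 188.44852941]), 136) (array([200.1509434, 233.1509434]), 53) (array([233.        , 220.55263158]), 152)
1.2 [[290.42634156 191.2446273 ]]
1.4 [[291.68295318 184.87210539]]
1.5 [[292.22716047 182.2961502 ]]
```

View pics/v4.png

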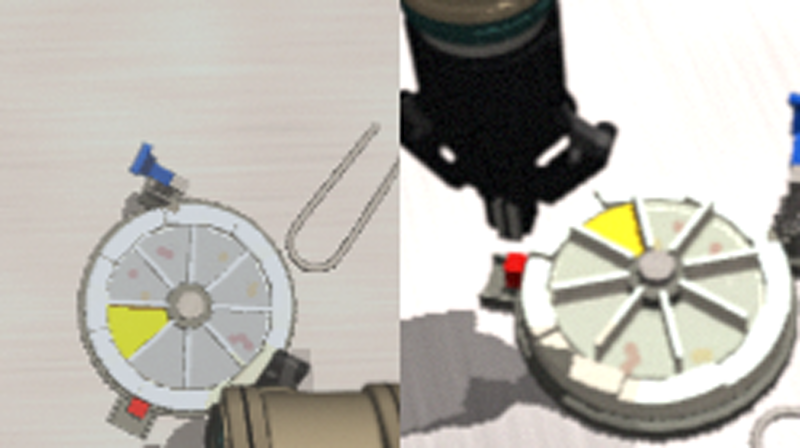

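Pawl rests back: bar at about (260,169) in the top view, matching 1.5 rad. The dispenser shifted ~3 mm at most; the wheel is still in its old notch. Next is the wheel push: finger clockwise of the rib at -112.5°.

```bash
cat >> h.py <<'E'
D1=np.array([509.3,-56.5,-0.499])
def push(th,gap,z,D=D1,s=56,side=-1,rib=-112.5): # TCP world point and tool z heading, finger parallel to the rib
    a=np.deg2rad(rib)+th; e=np.array([np.cos(a),np.sin(a)]); t=np.array([-e[1],e[0]])
    p=s*e+side*(13+gap)*t
    return W([*p,z],D)[0], D[2]+a+np.pi/2
E
python3 - <<'E'
from h import *
print(arm.state()['qpos'].round(2)); 
print(tool(*push(0,6,125)),tool(*push(0.0,6,69)))
E
```

```text
[ 0.25  0.41 -0.15  2.17  0.12  0.57 -0.49]
[ 71.9    25.    -26.6    -1.181] [127.9    24.8   -26.8    -1.181]
```

```bash
python3 -m pendant '[{"grip":0,"x":0,"y":5,"z":-5,"turn":-0.18},{"grip":0,"x":0,"y":15,"z":-15,"turn":-0.36},{"grip":0,"x":15,"y":25,"z":-27,"turn":-0.54},{"grip":0,"x":35,"y":25,"z":-27,"turn":-0.72},{"grip":0,"x":55,"y":25,"z":-27,"turn":-0.9},{"grip":0,"x":70,"y":25,"z":-27,"turn":-1.08},{"grip":0,"x":72,"y":25,"z":-27,"turn":-1.18},{"grip":0,"x":72,"y":25,"z":-27,"turn":-1.18}]'; python3 - <<'E'
from h import *
s=arm.state();print(s['qpos'].round(2),s['contact_force']); 
print(tool(*push(0,6,125)),tool(*push(0.0,6,69)))
im=arm.snapshot('side'); save(im,'v5.png',(180,130,320,290),3.7)
p,_=push(0,6,50);print(proj('side',[p]))
E
```

```text
t: 8.82
position: [455.0, -76.7, 124.4]
ee_rot: [0.696, 1.451, -0.7]
contact_force: [-0.7, -0.1, -0.1]
opening: 0.0
[ 0.38  0.6  -0.4   2.14  0.5   0.48  0.27] [-0.69959753 -0.14181737 -0.12547656]
[-0.6   -1.1   -0.6   -0.003] [ 5.54e+01 -1.10e+00 -9.00e-01 -3.00e-03]
[[221.99136421 249.43333546]]
```

View pics/v5.png

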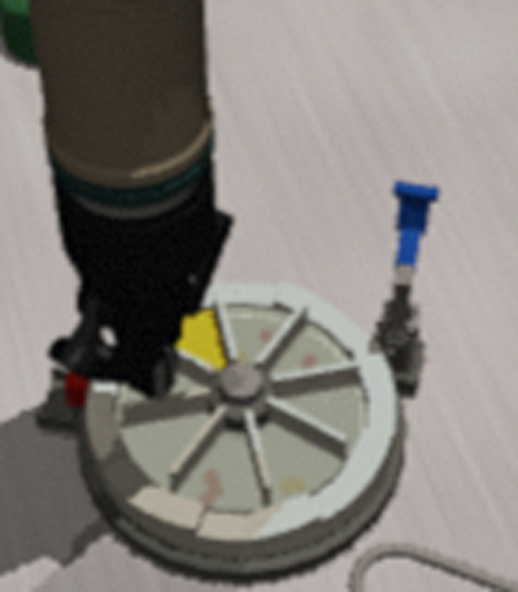

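Pawl stands back at (292,181), matching 1.5 rad. The entry point projects to (222,249), midway between the two ribs. Descend and push.

```bash
python3 -m pendant '[{"grip":0,"x":20,"y":-1,"z":-1,"turn":0},{"grip":0,"x":40,"y":-1,"z":-1,"turn":0},{"grip":0,"x":50,"y":-1,"z":-1,"turn":0},{"grip":0,"x":55,"y":-1,"z":-1,"turn":0},{"grip":0,"x":55,"y":-1,"z":-1,"turn":0}]'; python3 - <<'E'
from h import *
s=arm.state();print(s['contact_force']); 
for th in np.arange(0,.76,.075): print(round(th,3),tool(*push(th,max(0,5-th*50),69)))
E
```

```text
t: 9.5
position: [454.0, -76.8, 69.8]
ee_rot: [0.696, 1.45, -0.701]
contact_force: [-0.3, -0.9, -0.4]
opening: 0.2
[-0.29629541 -0.88644178 -0.36251875]
0.0 [ 0.8   -0.3    0.9   -0.004]
0.075 [ 0.9   -1.1    8.9   -0.079]
0.15 [ 0.9   -1.5   14.4   -0.154]
0.225 [ 0.9   -1.7   18.8   -0.229]
0.3 [ 0.9   -1.5   23.1   -0.304]
0.375 [ 1.    -1.    27.3   -0.379]
0.45 [ 1.    -0.2   31.6   -0.454]
0.525 [ 1.     0.9   35.7   -0.529]
0.6 [ 1.     2.3   39.8   -0.604]
0.675 [ 1.1    4.1   43.8   -0.679]
0.75 [ 1.1    6.1   47.6   -0.754]
```

```bash
python3 -m pendant '[{"grip":0,"x":0,"y":-1,"z":5,"turn":-0.04},{"grip":0,"x":0,"y":-1,"z":9,"turn":-0.08},{"grip":0,"x":0,"y":-1,"z":14,"turn":-0.15},{"grip":0,"x":0,"y":-2,"z":19,"turn":-0.23},{"grip":0,"x":0,"y":-2,"z":23,"turn":-0.3},{"grip":0,"x":0,"y":-1,"z":27,"turn":-0.38},{"grip":0,"x":0,"y":0,"z":31,"turn":-0.45},{"grip":0,"x":0,"y":1,"z":35,"turn":-0.53},{"grip":0,"x":0,"y":2,"z":40,"turn":-0.6},{"grip":0,"x":0,"y":4,"z":44,"turn":-0.68},{"grip":0,"x":0,"y":5,"z":46,"turn":-0.72},{"grip":0,"x":0,"y":5,"z":46,"turn":-0.72}]'; python3 - <<'E'
from h import *
s=arm.state();print(s['contact_force']); print(tool(*push(.75,0,69)))
for n in('top','side'):
    im=arm.snapshot(n); x0,y0,x1,y1=BOX[n]; print(n,blob(im,'blue',(x0-20,y0-50,x1+20,y1)),blob(im,'red',BOX[n]),blob(im,'yellow',BOX[n]))
    for th in (-.8,-.1,0,.6,.7,.8): print(th,proj(n,W([55*np.cos(2.356+th),55*np.sin(2.356+th),40],D1)))
E
```

```text
t: 11.0
position: [486.9, -109.9, 70.2]
ee_rot: [0.135, 1.562, -0.142]
contact_force: [-0.1, -0.7, 0.8]
opening: 0.2
[-0.05550437 -0.70160879  0.78624952]
[ 1.2    0.1    1.6   -0.035]
top (array([262.29166667, 172.08333333]), 48) (array([257.66666667, 246.95833333]), 24) (array([263.5988024 , 230.32335329]), 167)
-0.8 [[256.20203342 206.64139384]]
-0.1 [[254.40983715 219.71196734]]
0 [[254.91120578 221.57505853]]
0.6 [[261.48003491 230.92651167]]
0.7 [[263.0664383  232.03242589]]
0.8 [[264.75520851 232.97413304]]
side (array([290.97142857, 188.32857143]), 140) (array([200.03636364, 233.47272727]), 55) (array([218.89814815, 230.25      ]), 108)
-0.8 [[249.81704847 218.76550953]]
-0.1 [[233.38248113 220.47875096]]
0 [[231.26266627 221.45868017]]
0.6 [[221.66359153 230.46543262]]
0.7 [[220.73688222 232.36743346]]
0.8 [[220.03798763 234.34162564]]
```

```bash
python3 -m pendant '[{"grip":0,"x":-1,"y":0,"z":-4,"turn":0},{"grip":0,"x":-25,"y":0,"z":-5,"turn":0},{"grip":0,"x":-60,"y":20,"z":-10,"turn":0},{"grip":0,"x":-90,"y":70,"z":-20,"turn":0},{"grip":0,"x":-110,"y":120,"z":-20,"turn":0},{"grip":0,"x":-110,"y":130,"z":-20,"turn":0}]'; python3 - <<'E'
from h import *
print(arm.state()['position'])
def pts(th): return W(np.array([[0,0,54],[-100,0,40]]+[[r*np.cos(a),r*np.sin(a),60] for r in(45,68) for a in np.deg2rad(-67.5+45*np.arange(8))+th]+[[100*np.cos(a),100*np.sin(a),18] for a in np.arange(0,6.28,.4)]),D1)
o=[]
for n in('top','side'):
    im=arm.snapshot(n); x0,y0,x1,y1=BOX[n]; print(n,blob(im,'red',BOX[n]),blob(im,'yellow',BOX[n]))
    c=cv2.convertScaleAbs(cv2.resize(im[y0-10:y1,x0-10:x0+100,::-1],None,fx=3.6,fy=3.6,interpolation=cv2.INTER_CUBIC),alpha=1.4)
    for u in proj(n,pts(.75)): cv2.circle(c,tuple(int(v) for v in ((u-[x0-10,y0-10]+.5)*3.6)),2,(255,0,255),-1)
    o.append(c)
h=max(i.shape[0] for i in o); cv2.imwrite('pics/v6.png',np.hstack([cv2.copyMakeBorder(i,0,h-i.shape[0],0,0,0) for i in o]))
E
```

```text
t: 11.85
position: [490.7, 26.8, 181.7]
ee_rot: [0.133, 1.557, -0.135]
contact_force: [-0.0, -1.4, -0.9]
opening: -0.2
[490.73613266  26.78072187 181.66213849]
top (None, 0) (None, 0)
side (array([200.23636364, 232.90909091]), 55) (array([224., 230.]), 1)
```

View pics/v6.png

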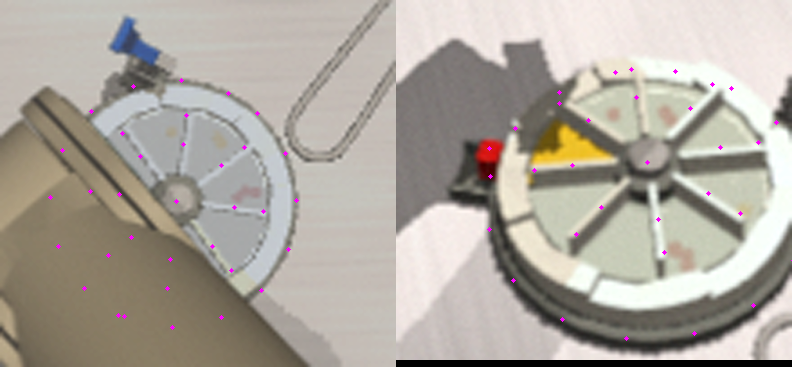

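Rib dots for 0.75 rad lie on the visible ribs in both views, so the wheel is at about 0.75, within 0.69–0.87; the pawl is still back. Now go round to the +y side of the bar.

```bash
python3 - <<'E'
from h import *
s=arm.state();print(s['qpos'].round(2)); 
print(tool(W([84,130,215],D1)[0],D1[2]-np.pi/2))
E
```

```text
[ 0.36  0.59 -0.7   2.02  0.57  0.73  0.71]
[-34.5    20.9   154.8     1.896]
```

```bash
python3 -m pendant '[{"grip":0,"x":-20,"y":10,"z":5,"turn":0.15},{"grip":0,"x":-35,"y":21,"z":20,"turn":0.33},{"grip":0,"x":-35,"y":21,"z":40,"turn":0.51},{"grip":0,"x":-35,"y":21,"z":60,"turn":0.69},{"grip":0,"x":-35,"y":21,"z":80,"turn":0.87},{"grip":0,"x":-35,"y":21,"z":100,"turn":1.05},{"grip":0,"x":-35,"y":21,"z":120,"turn":1.23},{"grip":0,"x":-35,"y":21,"z":140,"turn":1.41},{"grip":0,"x":-35,"y":21,"z":155,"turn":1.59},{"grip":0,"x":-35,"y":21,"z":155,"turn":1.77},{"grip":0,"x":-35,"y":21,"z":155,"turn":1.9},{"grip":0,"x":-35,"y":21,"z":155,"turn":1.9}]'; python3 - <<'E'
from h import *
s=arm.state();print(s['qpos'].round(2),s['contact_force']); 
print(tool(W([84,130,158],D1)[0],D1[2]-np.pi/2),tool(W([84,106.5,156],D1)[0]))
E
```

```text
t: 13.45
position: [644.5, 15.2, 214.2]
ee_rot: [1.566, 0.92, -1.57]
contact_force: [-0.7, 0.1, 0.3]
opening: -0.1
[ 0.04  0.66 -0.18  1.57  0.15  0.92 -0.7 ] [-0.71467356  0.14803655  0.28204801]
[ 5.62e+01 -7.00e-01 -2.60e+00 -5.00e-03] [58.3 -0.6 20.8]
```

```bash
python3 -m pendant '[{"grip":0,"x":30,"y":-1,"z":-3,"turn":0},{"grip":0,"x":57,"y":-1,"z":-3,"turn":0},{"grip":0,"x":57,"y":-1,"z":5,"turn":0},{"grip":0,"x":57,"y":-1,"z":13,"turn":0},{"grip":0,"x":57,"y":-1,"z":19,"turn":0},{"grip":0,"x":57,"y":-1,"z":24,"turn":0},{"grip":0,"x":56,"y":-1,"z":30,"turn":0},{"grip":0,"x":55,"y":-1,"z":36,"turn":0},{"grip":0,"x":55,"y":-1,"z":41,"turn":0},{"grip":0,"x":55,"y":-1,"z":46,"turn":0}]'; python3 - <<'E'
from h import *
s=arm.state();print(s['contact_force']); p=s['position']-[*D1[:2],0]; c,q=np.cos(D1[2]),np.sin(D1[2])
print('disp',c*p[0]+q*p[1],-q*p[0]+c*p[1],p[2])
for n in('top','side'):
    im=arm.snapshot(n); x0,y0,x1,y1=BOX[n]; print(n,blob(im,'blue',(x0-20,y0-50,x1+20,y1)))
E
```

```text
t: 14.7
position: [621.4, -25.3, 159.5]
ee_rot: [1.566, 0.92, -1.57]
contact_force: [0.2, 0.1, 0.2]
opening: 0.3
[0.22785023 0.12765329 0.17577802]
disp 83.44122173935638 81.06288572411283 159.46643571550405
top (None, 0)
side (array([289.31818182, 197.        ]), 88)
```

```bash
python3 -m pendant '[{"grip":0,"x":0,"y":0,"z":5,"turn":0},{"grip":0,"x":0,"y":0,"z":10,"turn":0},{"grip":0,"x":0,"y":0,"z":15,"turn":0},{"grip":0,"x":0,"y":0,"z":19,"turn":0},{"grip":0,"x":0,"y":0,"z":19,"turn":0},{"grip":0,"x":0,"y":0,"z":0,"turn":0},{"grip":0,"x":-40,"y":20,"z":-30,"turn":0},{"grip":0,"x":-80,"y":60,"z":-60,"turn":0},{"grip":0,"x":-100,"y":100,"z":-90,"turn":0},{"grip":0,"x":-100,"y":100,"z":-90,"turn":0}]'; python3 - <<'E'
from h import *
print(arm.state()['position'])
def pts(th): return W(np.array([[0,0,54],[-100,0,40],bar(0)]+[[r*np.cos(a),r*np.sin(a),60] for r in(45,68) for a in np.deg2rad(-67.5+45*np.arange(8))+th]+[[100*np.cos(a),100*np.sin(a),18] for a in np.arange(0,6.28,.4)]),D1)
o=[]
for n in('top','side'):
    im=arm.snapshot(n); x0,y0,x1,y1=BOX[n]; print(n,[blob(im,k,BOX[n]) for k in('red','yellow','blue')],[proj(n,W(bar(a),D1)) for a in(0,.1,.2)])
    c=cv2.convertScaleAbs(cv2.resize(im[y0-10:y1,x0-10:x0+100,::-1],None,fx=3.6,fy=3.6,interpolation=cv2.INTER_CUBIC),alpha=1.4)
    for u in proj(n,pts(.78)): cv2.circle(c,tuple(int(v) for v in ((u-[x0-10,y0-10]+.5)*3.6)),1,(255,0,255),-1)
    o.append(c)
h=max(i.shape[0] for i in o); cv2.imwrite('pics/v7.png',np.hstack([cv2.copyMakeBorder(i,0,h-i.shape[0],0,0,0) for i in o]))
E
```

```text
t: 16.05
position: [756.5, 9.1, 260.9]
ee_rot: [1.571, 0.919, -1.562]
contact_force: [0.0, -0.1, 0.0]
opening: -0.0
[756.54007009   9.07442541 260.94888467]
top [(None, 0), (None, 0), (None, 0)] [array([[296.92914153, 192.51968516]]), array([[296.06664013, 191.57663695]]), array([[294.87886862, 190.48454744]])]
side [(array([200.24528302, 233.33962264]), 53), (array([223.75757576, 231.60606061]), 66), (array([282.63529412, 241.54117647]), 85)] [array([[281.37216998, 243.44797742]]), array([[281.93201367, 239.435511  ]]), array([[282.55129338, 235.1511953 ]])]
```

View pics/v7.png

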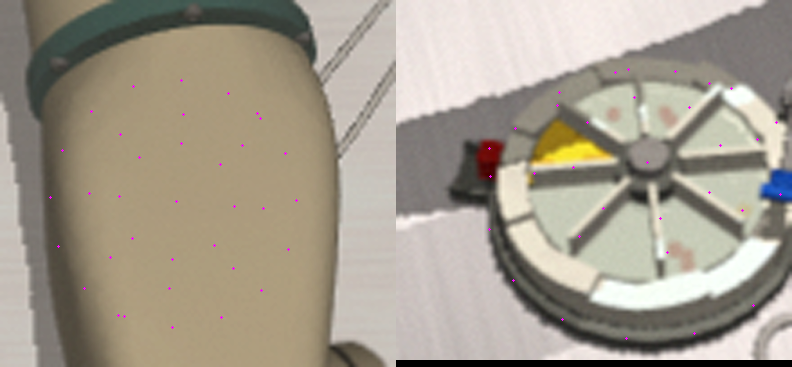

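The pawl has fallen forward (bar at about (283,242) side), but full seating is not yet certain. Clear the arm to see both views.

```bash
python3 - <<'E'
from h import *
print(tool([300,-480,280]))
E
```

```text
[ -18.5 -160.9  644.9]
```

```bash
python3 -m pendant '[{"grip":0,"x":-18,"y":-14,"z":55,"turn":0},{"grip":0,"x":-18,"y":-28,"z":110,"turn":0},{"grip":0,"x":-18,"y":-42,"z":165,"turn":0},{"grip":0,"x":-18,"y":-56,"z":220,"turn":0},{"grip":0,"x":-18,"y":-70,"z":275,"turn":0},{"grip":0,"x":-18,"y":-84,"z":330,"turn":0},{"grip":0,"x":-18,"y":-98,"z":385,"turn":0},{"grip":0,"x":-18,"y":-112,"z":440,"turn":0},{"grip":0,"x":-18,"y":-126,"z":495,"turn":0},{"grip":0,"x":-18,"y":-140,"z":550,"turn":0},{"grip":0,"x":-18,"y":-154,"z":605,"turn":0},{"grip":0,"x":-18,"y":-161,"z":645,"turn":0}]'; python3 - <<'E'
from h import *
o=[];obs=[]
for n in('top','side'):
    im=arm.snapshot(n); x0,y0,x1,y1=BOX[n]; print(n,[blob(im,k,BOX[n]) for k in('red','yellow','blue')],[proj(n,W(bar(a),D1)) for a in(0,.1)])
    c=cv2.convertScaleAbs(cv2.resize(im[y0-10:y1,x0-10:x0+100,::-1],None,fx=3.6,fy=3.6,interpolation=cv2.INTER_CUBIC),alpha=1.4)
    o.append(c)
h=max(i.shape[0] for i in o); cv2.imwrite('pics/v8.png',np.hstack([cv2.copyMakeBorder(i,0,h-i.shape[0],0,0,0) for i in o]))
E
```

```text
t: 17.65
position: [296.5, -480.3, 279.0]
ee_rot: [1.566, 0.923, -1.574]
contact_force: [0.3, -1.0, 0.1]
opening: 0.2
top [(array([257.60869565, 247.04347826]), 23), (array([264.30808081, 230.87373737]), 198), (array([293.91803279, 190.62295082]), 61)] [array([[296.92914153, 192.51968516]]), array([[296.06664013, 191.57663695]])]
side [(array([200.26829268, 232.09756098]), 41), (array([221.62987013, 229.92857143]), 154), (array([282.49382716, 241.4691358 ]), 81)] [array([[281.37216998, 243.44797742]]), array([[281.93201367, 239.435511  ]])]
```

View pics/v8.png

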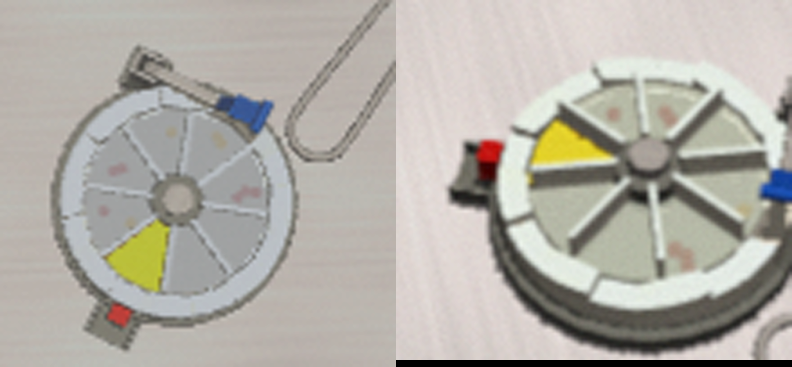

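The yellow lid stands at the mark. The bar moved more than expected, so I'll track patches (hub, chute, lug, bar) from the first pictures to separate dispenser yaw from pawl angle.

```bash
cat > fit.py <<'E'
from h import *
feat={'hub':[0,0,54],'mark':[-104,0,35],'lug':[84,68,50],'bar':bar(0)}
obs=[]
for n in('top','side'):
    x0,y0,x1,y1=BOX[n]; old=cv2.resize(cv2.imread(f'pics/c_{n}.png'),(x1-x0,y1-y0),interpolation=cv2.INTER_AREA)
    new=arm.snapshot(n)[y0-8:y1+8,x0-8:x1+8,::-1]; S=6
    O=cv2.resize(old,None,fx=S,fy=S,interpolation=cv2.INTER_CUBIC); N=cv2.resize(np.ascontiguousarray(new),None,fx=S,fy=S,interpolation=cv2.INTER_CUBIC)
    for k,p in feat.items():
        u=proj(n,W(p,D0))[0]; q=((u-[x0,y0])*S).astype(int); r=6*S; a=np.maximum(q-r,0); b=np.minimum(q+r,[O.shape[1],O.shape[0]])
        if min(b-a)<r: continue
        w=N[a[1]:b[1]+16*S,a[0]:b[0]+16*S]
        m=cv2.matchTemplate(w,O[a[1]:b[1],a[0]:b[0]],cv2.TM_CCOEFF_NORMED); _,v,_,loc=cv2.minMaxLoc(m)
        d=np.array(loc)/S-8; print(n,k,d.round(2),round(v,3)); obs.append((n,k,d,v))
def f(X):
    D=D0+X[:3]
    return np.concatenate([(proj(n,W(bar(X[3]) if k=='bar' else feat[k],D))-proj(n,W(feat[k],D0)))[0]-d for n,k,d,v in obs])
for fixed in(False,True):
    s=least_squares((lambda X:f(np.append(X[:3],0))) if fixed else f,np.zeros(4),x_scale=[1,1,.01,.01]); print(s.x.round(3),'rms',np.sqrt(np.mean(s.fun**2)).round(2)); print(s.fun.reshape(-1,2).round(2).tolist())
E
python3 fit.py
```

```text
top hub [-1.5  -0.67] 0.905
top mark [0.17 0.33] 0.97
top lug [-3.17  0.  ] 0.966
top bar [-2.67 -1.5 ] 0.973
side hub [ 0.33 -1.67] 0.934
side mark [-0.5   0.33] 0.981
side lug [-1.   -3.33] 0.99
side bar [ 0.5  -3.17] 0.883
[ 1.461  4.172  0.049 -0.005] rms 0.15
[[0.01, 0.19], [-0.05, -0.04], [-0.09, -0.05], [0.04, -0.02], [-0.23, -0.0], [0.16, -0.13], [-0.25, 0.17], [0.37, 0.04]]
[1.414 4.105 0.048 0.   ] rms 0.16
[[0.03, 0.2], [-0.05, -0.04], [-0.03, -0.04], [0.05, -0.03], [-0.24, 0.03], [0.16, -0.14], [-0.24, 0.22], [0.37, -0.1]]
```

```bash
python3 - <<'E'
from h import *
D2=D0+[1.44,4.14,.0485]
for n,a,b in(('top',(257.69,221.38),(264.31,230.87)),('side',(233.92,221.79),(221.63,229.93))):
    r=[least_squares(lambda X:proj(n,W([X[0]*np.cos(X[1]),X[0]*np.sin(X[1]),40],D))[0]-u,[50,g]).x for D,u,g in((D0,a,2.4),(D2,b,3.1))]
    print(n,r,'turn',r[1][1]-r[0][1])
E
```

```text
top [array([49.59819359,  2.38094602]), array([50.68612754,  3.07687136])] turn 0.6959253397556875
side [array([53.45698479,  2.25801614]), array([55.70912202,  2.92466301])] turn 0.6666468708590596
```

Pawl fitted at -0.005 rad from its first seated angle (seated); the dispenser moved 4.4 mm and turned 0.049 rad. The wheel turn of about 0.69 sits near the window's edge, so I'll get a finer rib-phase measure.

```bash
cat > ph.py <<'E'
from h import *
import sys
D2=D0+[1.44,4.14,.0485]
A=np.deg2rad(np.arange(0,360,.5)); rs=np.arange(34,66,2.)
def prof(n,im,D,off):
    G=W(np.array([[r*np.cos(a),r*np.sin(a),60] for r in rs for a in A]),D)
    uv=(proj(n,G)-off).astype(np.float32); g=cv2.GaussianBlur(im,(0,0),.5)[...,1]
    v=cv2.remap(g.astype(np.float32),uv[:,:1].copy(),uv[:,1:].copy(),cv2.INTER_CUBIC).reshape(len(rs),-1)
    p=v.mean(0); return p-cv2.blur(p[None].repeat(1,0),(41,1),borderType=cv2.BORDER_REFLECT)[0]
for n in('top','side'):
    x0,y0,x1,y1=BOX[n]; old=cv2.resize(cv2.imread(f'pics/c_{n}.png'),(x1-x0,y1-y0),interpolation=cv2.INTER_AREA)
    for nm,im,D,off in(('old',old,D0,np.array([x0,y0])),('new',np.ascontiguousarray(arm.snapshot(n)[...,::-1]),D2,np.zeros(2))):
        p=prof(n,im,D,off)
        pk=[]
        for k in range(8): # brightest ridge near each nominal rib (period 45)
            c=-67.5+45*k; a=np.arange(-14,14.1,.5); q=np.interp(np.deg2rad(c+a)%(2*np.pi),A,p); i=q.argmax(); pk.append(a[i])
        print(n,nm,pk,'median rad',np.deg2rad(np.median(pk)).round(3),'harmonic',(np.angle(np.sum(p*np.exp(1j*8*(A+np.deg2rad(67.5)))))/8).round(3))
E
python3 ph.py
```

```text
top old [np.float64(-0.5), np.float64(-4.0), np.float64(-5.5), np.float64(-4.5), np.float64(-2.5), np.float64(1.0), np.float64(3.0), np.float64(2.0)] median rad -0.026 harmonic -0.153
top new [np.float64(-6.0), np.float64(-9.5), np.float64(-11.5), np.float64(-10.5), np.float64(-8.5), np.float64(-6.0), np.float64(-13.5), np.float64(-4.0)] median rad -0.157 harmonic -0.223
side old [np.float64(-1.0), np.float64(-3.0), np.float64(-3.5), np.float64(-2.5), np.float64(-2.0), np.float64(0.5), np.float64(1.5), np.float64(0.0)] median rad -0.026 harmonic -0.065
side new [np.float64(-7.0), np.float64(-9.5), np.float64(-10.0), np.float64(-9.0), np.float64(-8.0), np.float64(-5.5), np.float64(-5.0), np.float64(-6.0)] median rad -0.131 harmonic -0.154
```

Rib phases in both views agree: the wheel started at about -0.02 and is now at about 0.655, just short of 0.67. The dispenser's 0.049 yaw explains the shortfall. A gentle +0.12 rad nudge will fix it, since the pawl has play up to about 0.87.

```bash
cat >> h.py <<'E'
D2=D0+[1.44,4.14,.0485]
E
python3 - <<'E'
from h import *
print(arm.state()['qpos'].round(2),tool(*push(-.13,6,125,D=D2)))
E
```

```text
[ 1.07  0.47 -0.17  1.72  0.1   0.95  0.36] [ 152.3    -61.9   -431.6     -1.098]
```

```bash
python3 -m pendant '[{"grip":0,"x":10,"y":-7,"z":-50,"turn":-0.15},{"grip":0,"x":20,"y":-14,"z":-100,"turn":-0.3},{"grip":0,"x":30,"y":-21,"z":-150,"turn":-0.45},{"grip":0,"x":40,"y":-28,"z":-200,"turn":-0.6},{"grip":0,"x":50,"y":-35,"z":-250,"turn":-0.75},{"grip":0,"x":60,"y":-43,"z":-300,"turn":-0.9},{"grip":0,"x":80,"y":-50,"z":-350,"turn":-1.05},{"grip":0,"x":100,"y":-57,"z":-400,"turn":-1.1},{"grip":0,"x":125,"y":-62,"z":-432,"turn":-1.1},{"grip":0,"x":152,"y":-62,"z":-432,"turn":-1.1},{"grip":0,"x":152,"y":-62,"z":-432,"turn":-1.1}]'; python3 - <<'E'
from h import *
print(arm.state()['contact_force'],tool(*push(-.13,6,69,D=D2)))
E
```

```text
t: 19.32
position: [452.3, -68.1, 124.2]
ee_rot: [0.75, 1.438, -0.759]
contact_force: [-1.3, 0.5, 0.0]
opening: -0.0
[-1.26495386  0.47469893  0.03391864] [5.52e+01 1.00e-01 2.80e+00 6.00e-03]
```

```bash
python3 -m pendant '[{"grip":0,"x":20,"y":0,"z":2,"turn":0},{"grip":0,"x":40,"y":0,"z":2,"turn":0},{"grip":0,"x":50,"y":0,"z":2,"turn":0},{"grip":0,"x":55,"y":0,"z":2,"turn":0},{"grip":0,"x":55,"y":0,"z":2,"turn":0}]'; python3 - <<'E'
from h import *
print(arm.state()['contact_force'])
for th,g in((-.13,3),(-.13,0),(-.09,0),(-.05,0),(-.01,0)): print(th,tool(*push(th,g,69,D=D2)))
E
```

```text
t: 19.95
position: [453.4, -69.9, 69.6]
ee_rot: [0.75, 1.437, -0.759]
contact_force: [-0.1, -0.9, 0.5]
opening: 0.1
[-0.08977659 -0.94438528  0.5310696 ]
-0.13 [ 0.6   -0.1    3.7    0.006]
-0.13 [ 6.0e-01 -1.0e-01  6.7e+00  6.0e-03]
-0.09 [ 0.6   -0.6    9.    -0.034]
-0.05 [ 0.6   -1.    11.3   -0.074]
-0.01 [ 0.6   -1.3   13.5   -0.114]
```

```bash
python3 -m pendant '[{"grip":0,"x":0,"y":0,"z":3,"turn":0},{"grip":0,"x":0,"y":0,"z":6,"turn":0},{"grip":0,"x":0,"y":-1,"z":8,"turn":-0.02},{"grip":0,"x":0,"y":-1,"z":10,"turn":-0.05},{"grip":0,"x":0,"y":-1,"z":12,"turn":-0.08},{"grip":0,"x":0,"y":-1,"z":13.5,"turn":-0.11},{"grip":0,"x":0,"y":-1,"z":13.5,"turn":-0.11}]'; python3 -c "
from h import *
print(tool(*push(-.01,0,69,D=D2)))"; python3 -m pendant '[{"grip":0,"x":0,"y":0,"z":-5,"turn":0},{"grip":0,"x":-25,"y":0,"z":-7,"turn":0},{"grip":0,"x":-60,"y":0,"z":-7,"turn":0},{"grip":0,"x":-120,"y":0,"z":-7,"turn":0},{"grip":0,"x":-170,"y":-20,"z":10,"turn":0},{"grip":0,"x":-200,"y":-40,"z":60,"turn":0}]'; python3 -c "
from h import *
print(tool([300,-480,280]))"
```

```text
t: 20.82
position: [460.4, -81.8, 69.6]
ee_rot: [0.666, 1.466, -0.674]
contact_force: [0.3, 0.1, 1.1]
opening: -0.2
[ 0.6   -0.3   -0.2   -0.004]
t: 21.58
position: [470.2, -150.9, 272.7]
ee_rot: [0.662, 1.465, -0.669]
contact_force: [1.4, -0.4, -1.7]
opening: -0.4
[  -5.7 -344.9  135.6]
```

```bash
python3 -m pendant '[{"grip":0,"x":-5,"y":-50,"z":20,"turn":0},{"grip":0,"x":-5,"y":-100,"z":40,"turn":0},{"grip":0,"x":-5,"y":-150,"z":60,"turn":0},{"grip":0,"x":-5,"y":-200,"z":80,"turn":0},{"grip":0,"x":-5,"y":-250,"z":100,"turn":0},{"grip":0,"x":-5,"y":-300,"z":120,"turn":0},{"grip":0,"x":-5,"y":-345,"z":136,"turn":0},{"grip":0,"x":-5,"y":-345,"z":136,"turn":0}]'; python3 fit.py; python3 ph.py; python3 - <<'E'
from h import *
o=[]
for n in('top','side'):
    im=arm.snapshot(n); x0,y0,x1,y1=BOX[n]; print(n,[blob(im,k,BOX[n]) for k in('red','yellow','blue')])
    o.append(cv2.convertScaleAbs(cv2.resize(im[y0-10:y0+90,x0-10:x0+112,::-1],None,fx=3.2,fy=3.2,interpolation=cv2.INTER_CUBIC),alpha=1.4))
cv2.imwrite('pics/v9.png',np.hstack(o))
E
```

```text
t: 22.58
position: [296.7, -483.8, 278.5]
ee_rot: [0.666, 1.464, -0.676]
contact_force: [0.0, 0.7, -0.2]
opening: 0.0
top hub [-1.5 -0.5] 0.919
top mark [0.17 0.33] 0.972
top lug [-3.17  0.  ] 0.965
top bar [-2.67 -1.5 ] 0.977
side hub [ 0.33 -1.67] 0.945
side mark [-0.5   0.33] 0.98
side lug [-1.   -3.33] 0.99
side bar [ 0.33 -3.17] 0.945
[ 1.353  4.194  0.048 -0.005] rms 0.17
[[-0.0, 0.06], [-0.07, -0.01], [-0.08, -0.02], [0.04, 0.02], [-0.28, -0.0], [0.12, -0.15], [-0.29, 0.19], [0.48, 0.04]]
[1.312 4.134 0.047 0.   ] rms 0.18
[[0.02, 0.08], [-0.08, -0.01], [-0.02, -0.01], [0.05, 0.02], [-0.29, 0.03], [0.11, -0.16], [-0.27, 0.24], [0.48, -0.09]]
top old [np.float64(-0.5), np.float64(-4.0), np.float64(-5.5), np.float64(-4.5), np.float64(-2.5), np.float64(1.0), np.float64(3.0), np.float64(2.0)] median rad -0.026 harmonic -0.153
top new [np.float64(-1.5), np.float64(-5.0), np.float64(-6.5), np.float64(-5.5), np.float64(-3.0), np.float64(-1.0), np.float64(-8.5), np.float64(0.5)] median rad -0.07 harmonic -0.121
side old [np.float64(-1.0), np.float64(-3.0), np.float64(-3.5), np.float64(-2.5), np.float64(-2.0), np.float64(0.5), np.float64(1.5), np.float64(0.0)] median rad -0.026 harmonic -0.065
side new [np.float64(-2.5), np.float64(-5.0), np.float64(-5.0), np.float64(-3.5), np.float64(-3.0), np.float64(-0.5), np.float64(0.0), np.float64(-1.5)] median rad -0.048 harmonic -0.074
top [(array([257.60869565, 247.04347826]), 23), (array([265.52261307, 231.72361809]), 199), (array([294.04761905, 190.6031746 ]), 63)]
side [(array([200.33333333, 232.44444444]), 45), (array([220.66037736, 231.68553459]), 159), (array([282.51807229, 241.51807229]), 83)]
```

View pics/v9.png

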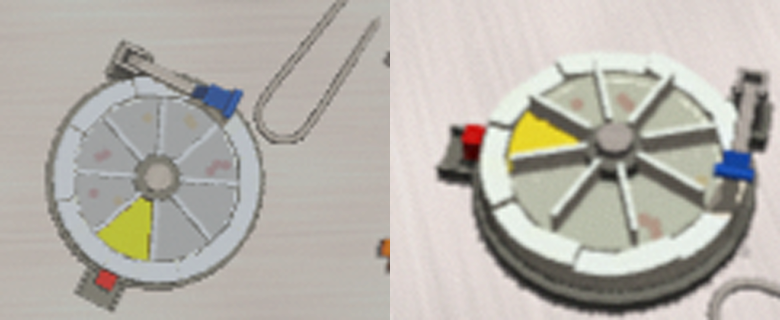

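Both views show the yellow lid at the red mark and the pawl down. The wheel measures about 0.74, the pawl about 0, and the dispenser about 4.4 mm from its start.

```bash
python3 -c "
from workcell import arm
print(arm.sign_off())"
```

```text
the job is handed in; nothing more can be done
None
```

The job is handed in at about 23 s of robot time. The wheel is one notch back, the yellow lid stands at the red mark, and the pawl is down in the tooth gap. The sign-off gave no verdict.

**What I did:** With closed fingers I carried the blue bar along its arc until the pawl rested back; the top picture matched 1.5 rad. I then pushed a rib counter-clockwise and tipped the pawl forward so that it dropped into the gap.

**What needed mending:** The first wheel push fell short. The dispenser had turned about 0.05 rad, so the wheel measured only about 0.655 against the required 0.67. I nudged it further with the pawl down.

**Last checks:**

| Check | Measured | Required |
|---|---|---|
| Wheel angle, from the ribs in the side view | about 0.74 rad | 0.67–0.91 |
| Pawl, relative to its first seated angle | about -0.005 rad | below 0.06 |
| Dispenser shift | about 4.4 mm, with 0.05 rad of yaw | below 40 mm |

- **Forces:** The highest contact force I read was about 8 N, sampled at the end of each move.
- **Arm:** It stands well clear of everything.
- **Disagreement:** The top-view rib readings gave a slightly lower wheel angle. One rib read 8.5° off, which looks like a false reading; leaving it out, they also give about 0.73.
- **Not measured:** I did not measure the jar, pill splitter, mirror or tongue cleaner afterwards. The arm passed over or beside them without registering any contact.

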